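# Switch on the light under the terracotta cat

## Robot

A 6-joint arm with a two-finger parallel gripper is mounted at the origin on the work surface. World frame = base frame: x ahead of the robot, y to its left, z up, the work surface at z = 0. Lengths are in m, angles in rad, forces in N, time in s.
With the tool pointing down it reaches from about 0.35 to 0.775 m from the base axis. Payload 5.5 kg.
Tool frame: the origin (TCP) lies on the centre line of the jaws, within the pads' length; the fingertips stand 19 mm ahead of it and the grasp point (between the pads) is the TCP; y points along the fingers, x is the direction in which the jaws open and shut, and the axes are right-handed (so a half turn about y gives the same grasp; the last joint's range is limited). The gripper opens to 85 mm and grips with 20 to 120 N. Pads are 22 mm wide; open, the fingers measure 114 mm over their backs; the gripper's body (76 mm by 85 mm) begins 54 mm behind the grasp point. The pads swing forward as they close: fully open they stand 13 mm farther back than shut.
Start: joints at [1.132, 0.313, 0.046, 1.304, 0, 1.431], TCP at [0.169, 0.55, 0.25] pointing down, gripper open.
Joint ranges: [-2.76, 2.76], [-0.86, 1.69], [-1.03, 1.26], [-2.2, 2.34], [-1.47, 1.5], [-3.14, 3.14]. Speed limits (rad/s): [2.57, 2.57, 3.14, 3.14, 3.14, 3.14].

## Interface

Orientations are given as a unit quaternion [w, x, y, z].
In Python, from cell import r gives the robot as it stands. The module is installed in compiled form; this text tells all that it offers.
- The arm moves only by the shell command python3 -m pendant 'ROWS'. ROWS is JSON, a list of rows, each a list of 7 numbers: the shift along the tool's x, y, z as a fraction of full scale, then the turn, a rotation vector about the tool's x, y, z as a fraction of full scale, then the finger opening in mm, from 0 to 85.4. A call has 1 to 5 rows; each row shifts and turns the commanded pose from where the row before left it, along the tool's axes as they then stand; what a row does not reach is not made up. Full scale, the value 1, is 120 mm for a shift and 60 degrees for a turn. A row lasts 1/8 s, in which the tool goes at most 62.5 mm and 10.7 degrees, less where a joint would pass 70% of its speed; a pose out of reach is approached as far as the arm can. A call with a number of a shift or a turn outside -1 to 1 is refused whole. A call with a gripper value outside its range is refused whole. The fingers move at their own pace and stop on an object; the grip force is fixed at half the most. Time passes only in rows, so rows that do not move let the fingers close. It gives the time, the measured TCP pose, the force and the opening at its end, in the units of the state.
- r.get_state(): the state, without advancing time (a new reading comes with each control period).
- r.read_camera(name): name is "side" or "top" or "wrist"; returns a dict with "frame" (420x560x3 uint8, blue, green, red), "z_map" (420x560 float32, m along the optical axis (not along the pixel's ray), 0 where there is no reading), "fx", "fy", "cx", "cy" (pixels), "R" (3x3) and "t" (3): a world point X has camera coordinates R X + t. Camera axes: x right, y down, z forward; pixel columns grow to the right and rows downward; lengths in m; the calibration is good to about 2 mm. The wrist camera is an equidistant fisheye: a pixel r from the principal point sees the ray r / f radians off the axis. A picture is of the moment at which its call begins.
- r.finish_job(): hands the job in, once; it reports no verdict.
Trained networks look in the newest picture that a camera, given by its name, has taken for a name from the list of things; names that differ only in an ending like _2 or _b are one class to them, and where a whole thing is asked for, a point or a joint stands for the part that bears it (a point fixed in the world has none). Each returns a list of dicts, best first, with "p" (0 to 1); they miss things now and then, are a little off and sometimes report something else, mostly with a low value. They report only what shows in the picture. A call takes as long as a camera call.
- r.cut_out(camera, thing): "region" (420x560 bool, what is visible of it) and "bbox" ([left, top, right, bottom] in pixels, round what is visible of it).
The state is a dict: "time": time; "qpos": joint angles; "joint_vel": joint speeds; "tau": joint torques, N m; "position": TCP position; "ee_rot": TCP orientation; "ft_force": force on the tool from outside, world axes, zero at the start; "wrist_torque": the same for the moment, N m; "opening": opening from 0.0 (shut) to 1.0 (fully open).
Only numpy, scipy, OpenCV 4.12 (cv2) and the standard library are available. Lean on these libraries where they do the work, as an engineer would, in place of code of your own. Each camera call takes 0.05 s, during which the arm holds its last target. There are 200 camera calls.

## Task

Switch on the light base that the little terracotta cat sits on: slide its black child-lock tab all the way along its track, away from the cat, so that it is clear of the round button it covers, then press that button all the way in; it stays in by itself. The other, empty light base stays off: leave its lock tab shut.

Things in the scene. Friction and masses are not known exactly. Their poses are not given: they have to be found in the camera images.
- switch (a point): Fixed point on the cat's light base: centre of its unpressed button's top, 53 mm above the table. z up, y along the base towards the cat, x across. Base: wooden block 100 (x) x 240 (y) x 40 mm high, fixed; a terracotta cat figure (44 wide, top 97 mm above the table) sits at y = +99 mm on an opal disc 84 mm across; the block's middle is at y = +30 mm.
- cat_tab (a joint): Black lock tab bridging the button; slides along -y of point switch. 0 = shut, centred over it; 0.055 m = end stop. Starts at 0 to 0.008, needs 2 N, stays where left. 48 (x) x 40 (y) mm, flat top 62 mm above the table; across its middle a ridge to pinch along y from above: 30 (x) x 10 (y) mm, 20 tall (top 82 mm above the table), centre at x = 0, y = -(this value).
- cat_button (a joint): Round grey button 22 mm across under the tab of the cat's base, on a flat metal plate 42 mm above the table. 0 = out (top 53 mm above the table), grows as it is pressed down; 0.007 m = fully in at a hard stop (top 46 mm above the table). Needs about 4 N and stays where it is left, without springing back.
- empty_tab (a joint): Lock tab of the second light base, to be left alone. That base is the same in shape and size but its disc is empty, with no cat; it stands on the other side of the table's middle. 0 = shut over its button, 0.055 m = fully aside; it starts at 0 to 0.008.

How it is judged:
On the way, in this order (a step that is already met when the one before it is completed fails the run):
1. the lock tab on the cat's base is slid at least 45 mm aside, the button still out (value of joint cat_tab above 0.045 m and value of joint cat_button below 0.003 m), for 0.2 s.
2. the button on the cat's base is pressed in (value of joint cat_button above 0.005 m), for 0.2 s.
At the end, for the whole second after the job is handed in: The cat's base has its lock tab aside (at least 42 of 55 mm) and its button in (at least 5 of 7 mm); the empty base's tab is still shut (within 15 mm) (value of joint cat_tab above 0.042 m and value of joint cat_button above 0.005 m and value of joint empty_tab below 0.015 m); the robot touches nothing.
It fails at once if the lock tab of the empty base is slid open (past 15 mm) (value of joint empty_tab above 0.015 m).
It also fails if it takes over 45 s, if anything falls off the work surface, if the arm or the gripper's body presses on something with over 40 N, if the wrist force passes 120 N, or if a joint passes its speed limit or range.

## Working session

There is one attempt and no reset: what is moved stays moved. The work goes in short steps, Python scripts to look and compute and a shell command to move; the robot and the scene stay as the last step left them, time stands still between calls to the robot, and variables do not carry over. Pictures are saved under pics/ and viewed, about 8 in all and at most 12, crops included, and the job is handed in when it is done.

```bash
mkdir -p pics; cat > h.py <<'E'
from cell import r
import numpy as np, cv2
def pts(c,m):
    v,u=np.nonzero(m&(c["z_map"]>0)); z=c["z_map"][v,u]
    P=np.stack([(u-c["cx"])/c["fx"]*z,(v-c["cy"])/c["fy"]*z,z],1)
    return (P-c["t"])@c["R"]
E
python3 - <<'E'
from h import *
s=r.get_state(); print({k:np.round(s[k],3) for k in("time","position","ee_rot","ft_force","opening")})
ims=[]
for n in("top","side"):
    c=r.read_camera(n); im=c["frame"].copy()
    for t in("cat_tab","cat_button","empty_tab"):
        for d in r.cut_out(n,t)[:3]:
            P=pts(c,d["region"]); print(n,t,round(d["p"],2),d["bbox"],len(P),np.round(np.median(P,0),3) if len(P) else "", np.round(np.percentile(P[:,2],98),3) if len(P) else "")
    ims.append(im)
    cv2.imwrite(f"pics/{n}1.png",im)
E
```

```text
{'time': np.float64(0.0), 'position': array([0.169, 0.549, 0.249]), 'ee_rot': array([-0.569,  0.569,  0.419, -0.421]), 'ft_force': array([ 0.69 ,  0.467, -0.821]), 'opening': np.float64(1.002)}
top cat_tab 0.9 [394.2, 190.9, 424.2, 226.8] 626 [ 0.559 -0.257  0.062] 0.082
top cat_tab 0.16 [130.1, 259.8, 163.2, 294.8] 783 [0.453 0.173 0.062] 0.083
top empty_tab 0.58 [130.9, 258.8, 164.2, 294.2] 788 [0.453 0.173 0.062] 0.083
side cat_tab 0.74 [367.5, 276.9, 403.2, 321.2] 1070 [ 0.551 -0.264  0.063] 0.083
side empty_tab 0.75 [127.6, 170.9, 162.6, 198.9] 506 [0.448 0.171 0.063] 0.083
```

View pics/top1.png

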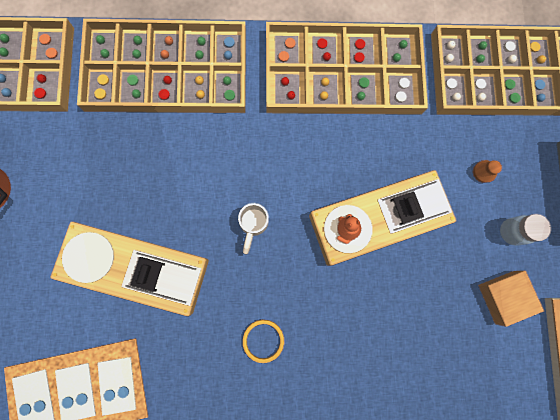

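View pics/side1.png

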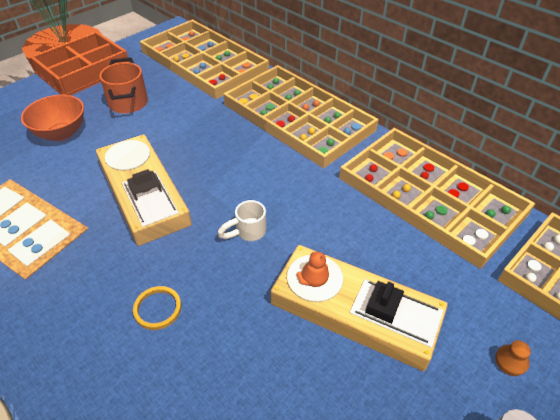

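The top view shows the cat's base on the right: cat at about (348,228), tab at about (408,207), track running right and slightly up. The empty base is on the left, with its tab at about (147,275). The side view agrees. Next I measure the base axis and the ridge.

```bash
python3 - <<'E'
from h import *
from scipy.spatial.transform import Rotation as Ro
res=[]
for n in("top","side"):
    c=r.read_camera(n)
    P=pts(c,np.ones((420,560),bool))
    near=np.hypot(P[:,0]-0.54,P[:,1]+0.22)<.17
    B=P[near&(P[:,2]>.034)&(P[:,2]<.05)]
    k=np.ones(len(B),bool)
    (cx,cy),wh,a=cv2.minAreaRect(B[:,:2].astype(np.float32)); print(n,"rect",cx,cy,wh,a)
    d=max(r.cut_out(n,"cat_tab"),key=lambda d:d["p"]); T=pts(c,d["region"])
    Rg=T[T[:,2]>.077]; Rg=Rg[np.hypot(*(Rg[:,:2]-np.median(Rg[:,:2],0)).T)<.03]
    F=T[(T[:,2]>.058)&(T[:,2]<.066)]
    print("ridge",len(Rg),Rg.mean(0).round(4),Rg.min(0).round(3),Rg.max(0).round(3), cv2.minAreaRect(Rg[:,:2].astype(np.float32)),"flat",cv2.minAreaRect(F[:,:2].astype(np.float32)))
    C=P[near&(P[:,2]>.06)&(np.hypot(P[:,0]-.53,P[:,1]+.15)<.06)]; print("cat",C.mean(0).round(4),C[:,2].max())
s=r.get_state(); print(Ro.from_quat(s["ee_rot"],scalar_first=True).as_matrix().round(3))
E
```

```text
top rect 0.5499741435050964 -0.2243015319108963 (0.10004745423793793, 0.2398058921098709) 18.56022834777832
ridge 112 [ 0.5616 -0.26    0.0807] [ 0.547 -0.268  0.077] [ 0.577 -0.252  0.083] ((0.5620707273483276, -0.2604169547557831), (0.029917925596237183, 0.010249362327158451), 17.99833106994629) flat ((0.5626062154769897, -0.2601359784603119), (0.04629780724644661, 0.04047033563256264), 17.85966682434082)
cat [ 0.5268 -0.1557  0.0784] 0.097610487936623
side rect 0.5479504466056824 -0.2245745211839676 (0.10159587115049362, 0.24036096036434174) 18.75949478149414
ridge 142 [ 0.5583 -0.2614  0.082 ] [ 0.545 -0.269  0.077] [ 0.574 -0.253  0.085] ((0.5597761869430542, -0.26082098484039307), (0.03002847731113434, 0.009891487658023834), 18.441679000854492) flat ((0.5604519844055176, -0.2605484426021576), (0.049068957567214966, 0.039856139570474625), 18.6165771484375)
cat [ 0.5224 -0.1629  0.0768] 0.0978429022343591
[[ 0.294  0.    -0.956]
 [ 0.956  0.     0.294]
 [ 0.    -1.    -0.   ]]
```

Both cameras agree with the given sizes: block 100 x 240 mm, axis at 18.5°, track direction d≈(0.317,-0.948). The switch is at about (0.5585,-0.253) and the ridge at about (0.561,-0.2605), so the tab sits near 8 mm. I'll travel high first.

```bash
python3 -m pendant '[[-0.275,0,-0.255,0,0,0,40],[-0.275,0,-0.255,0,0,0,40],[-0.275,0,-0.255,0,0,0,40],[-0.275,0,-0.255,0,0,0,40],[-0.275,0,-0.255,0,0,0,40]]'
python3 -m pendant '[[-0.275,0,-0.255,0,0,0,40],[-0.275,0,-0.255,0,0,0,40],[-0.275,0,-0.255,0,0,0,40],[-0.275,0,-0.255,0,0,0,40],[-0.275,0,-0.255,0,0,0,40]]'
```

```text
time: 1.23
position: [0.2674, 0.3456, 0.2505]
ee_rot: [-0.569, 0.569, 0.42, -0.42]
ft_force: [0.3, 0.1, 0.7]
opening: 0.466
time: 1.85
position: [0.3652, 0.1428, 0.2506]
ee_rot: [-0.569, 0.569, 0.42, -0.42]
ft_force: [1.2, -0.2, -0.1]
opening: 0.461
```

```bash
python3 -m pendant '[[-0.275,0,-0.255,0,0,0,24],[-0.275,0,-0.255,0,0,0,24],[-0.275,0,-0.255,0,0,0,24],[-0.275,0,-0.255,0,0,0,24],[-0.275,0,-0.255,0,0,0,24]]'
python3 -m pendant '[[-0.275,0,-0.255,0,0,0,24],[-0.275,0,-0.255,0,0,0,24],[-0.275,0,-0.255,0,0,0,24],[-0.275,0,-0.255,0,0,0,24],[-0.275,0,-0.255,0,0,0,24]]'
python3 -m pendant '[[0,0,0,0,-0.148,0,24],[0,0,0,0,-0.148,0,24],[0,0,0,0,-0.148,0,24],[0,0,0,0,-0.148,0,24],[0,0,0,0,0,0,24]]'
cat >> h.py <<'E'
from scipy.spatial.transform import Rotation as Ro
def goto(p):
    s=r.get_state(); M=Ro.from_quat(s["ee_rot"],scalar_first=True).as_matrix()
    print(np.round(s["position"],4),"q",np.round(s["qpos"],2),"x",M[:,0].round(3),"yaw",np.degrees(np.arctan2(M[1,0],M[0,0])).round(2),"y",M[:,1].round(3),"op",s["opening"],"shift/120",(M.T@(np.array(p)-s["position"])/.12).round(3))
E
python3 -c "
from h import *
goto([.561,-.2605,.085])"
```

```text
time: 2.48
position: [0.4628, -0.0601, 0.2505]
ee_rot: [-0.569, 0.569, 0.42, -0.42]
ft_force: [0.4, 0.9, 0.6]
opening: 0.282
time: 3.1
position: [0.5605, -0.2628, 0.2503]
ee_rot: [-0.569, 0.569, 0.42, -0.42]
ft_force: [-0.7, -0.1, 0.5]
opening: 0.278
time: 3.72
position: [0.5599, -0.2614, 0.2502]
ee_rot: [-0.414, 0.414, 0.573, -0.573]
ft_force: [0.8, -0.3, 0.2]
opening: 0.278
[ 0.5599 -0.2614  0.2502] q [-0.57  0.4   0.17  1.34  0.   -0.89] x [-0.314  0.949  0.   ] yaw 108.3 y [-0.  0. -1.] op 0.27830087716780233 shift/120 [ 0.004  1.377 -0.011]
```

```bash
python3 -m pendant '[[0,0.27,-0.01,0,0,0,24],[0,0.27,0,0,0,0,24],[0,0.27,0,0,0,0,24],[0,0.27,0,0,0,0,24],[0,0,0,0,0,0,24]]'
python3 - <<'E'
from h import *
goto([.561,-.2605,.085])
a=r.read_camera("side")["frame"][210:390,250:490]; b=r.read_camera("wrist")["frame"]
a=cv2.resize(a,(560,420)); cv2.imwrite("pics/3.png",cv2.resize(np.hstack([a,b]),(800,300)))
E
```

```text
time: 4.35
position: [0.5592, -0.2598, 0.118]
ee_rot: [0.416, -0.412, -0.573, 0.573]
ft_force: [-0.7, -0.6, 0.4]
opening: 0.284
[ 0.5592 -0.2598  0.118 ] q [-0.57  0.46 -0.06  1.05  0.   -0.88] x [-0.313  0.95   0.005] yaw 108.26 y [-0.005  0.003 -1.   ] op 0.2840104220878056 shift/120 [-0.012  0.275 -0.014]
```

View pics/3.png

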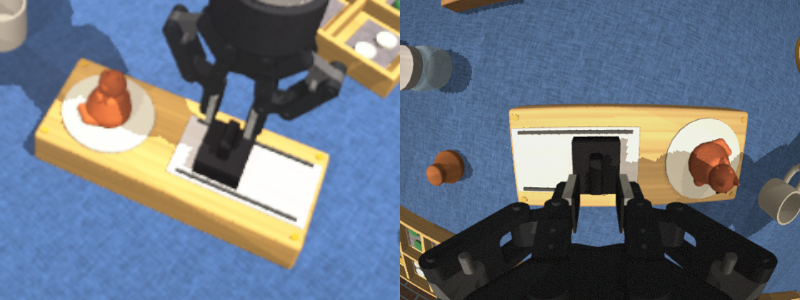

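In both panels the fingers straddle the ridge (wrist panel about (597,170)) and are square to the track. I'll descend around it.

```bash
python3 -m pendant '[[-0.01,0.1,-0.01,0,0,0,24],[0,0.1,0,0,0,0,24],[0,0.07,0,0,0,0,24],[0,0,0,0,0,0,24],[0,0,0,0,0,0,18]]'
python3 -c "
from h import *
goto([.561,-.2605,.085])"
```

```text
time: 5.08
position: [0.5626, -0.2618, 0.0884]
ee_rot: [-0.414, 0.414, 0.574, -0.573]
ft_force: [0.1, 0.2, -0.2]
opening: 0.207
[ 0.5626 -0.2618  0.0884] q [-0.56  0.49 -0.1   0.98  0.   -0.89] x [-0.316  0.949  0.   ] yaw 108.4 y [ 0.  0. -1.] op 0.2067631908900815 shift/120 [0.014 0.028 0.009]
```

```bash
python3 -m pendant '[[-0.08,0,0,0,0,0,18],[-0.08,0,0,0,0,0,18],[-0.08,0,0,0,0,0,18],[-0.08,0,0,0,0,0,18],[0,0,0,0,0,0,18]]'
python3 - <<'E'
from h import *
goto([.561,-.2605,.085])
sw=np.array([.5585,-.2529]);d=np.array([.317,-.948])
for n in("side","top"):
    c=r.read_camera(n)
    for q in r.cut_out(n,"cat_tab")[:2]:
        T=pts(c,q["region"]);F=T[(T[:,2]>.056)&(T[:,2]<.066)]
        s=(F[:,:2]-sw)@d; print(n,q["p"],len(F),np.percentile(s,[2,50,98]).round(4) if len(s) else "")
    if n=="side": cv2.imwrite("pics/4.png",cv2.resize(c["frame"][210:390,250:490],(560,420)))
E
```

```text
time: 5.7
position: [0.5751, -0.2996, 0.0883]
ee_rot: [0.414, -0.414, -0.573, 0.573]
ft_force: [-0.2, -0.2, 0.4]
opening: 0.21
[ 0.5751 -0.2996  0.0883] q [-0.6   0.54 -0.02  1.01 -0.   -0.92] x [-0.315  0.949 -0.001] yaw 108.34 y [ 0.001 -0.001 -1.   ] op 0.20975175025196668 shift/120 [0.347 0.027 0.009]
side 0.69 517 [0.026  0.0491 0.0632]
top 0.7 218 [0.0255 0.0426 0.0638]
```

View pics/4.png

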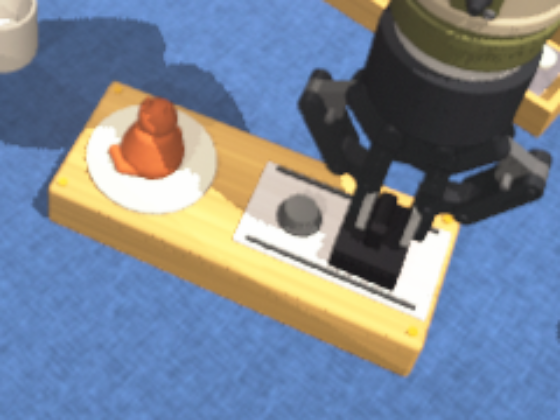

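The button at (300,213) is uncovered and the tab is at about 45.5 mm. It needs a bit more travel.

```bash
python3 -m pendant '[[-0.035,0,0,0,0,0,18],[-0.035,0,0,0,0,0,18],[0,0,0,0,0,0,18],[0,0,0,0,0,0,18],[0,0,0,0,0,0,18]]'
python3 - <<'E'
from h import *
goto([.561,-.2605,.085])
sw=np.array([.5585,-.2529]);d=np.array([.317,-.948])
for n in("side","top"):
    c=r.read_camera(n)
    for q in r.cut_out(n,"cat_tab")[:1]:
        T=pts(c,q["region"]);F=T[(T[:,2]>.056)&(T[:,2]<.066)]
        s=(F[:,:2]-sw)@d; print(n,q["p"],len(F),np.percentile(s,[2,50,98]).round(4) if len(s) else "")
    for q in r.cut_out(n,"cat_button")[:1]:
        T=pts(c,q["region"]);F=T[T[:,2]>.050];print("button",q["p"],len(F),F.mean(0).round(4),cv2.minEnclosingCircle(F[:,:2].astype(np.float32)))
E
```

```text
time: 6.52
position: [0.5774, -0.3063, 0.0883]
ee_rot: [0.414, -0.414, -0.573, 0.574]
ft_force: [-0.0, -0.1, -0.7]
opening: 0.21
[ 0.5774 -0.3063  0.0883] q [-0.61  0.55 -0.    1.02 -0.   -0.93] x [-0.316  0.949 -0.   ] yaw 108.4 y [ 0. -0. -1.] op 0.2104102771272536 shift/120 [0.406 0.027 0.009]
side 0.72 543 [0.0321 0.0564 0.0704]
button 0.61 164 [ 0.5567 -0.2536  0.0534] ((0.5575850605964661, -0.25331684947013855), 0.011292911134660244)
top 0.74 214 [0.0319 0.0434 0.0682]
button 0.48 112 [ 0.5594 -0.2524  0.0524] ((0.5593432784080505, -0.25250673294067383), 0.010630553588271141)
```

Tab is at about 52 mm, and the button position matches the switch estimate. Centre the fingers, lift, go over the button and close.

```bash
python3 -m pendant '[[0.025,0,0,0,0,0,18],[0,-0.15,0,0,0,0,18],[0,-0.2,0,0,0,0,18],[0,0,0,0,0,0,18],[0.2,0,0,0,0,0,0]]'
python3 -m pendant '[[0.2,0,0,0,0,0,0],[0,0,0,0,0,0,0],[0,0,0,0,0,0,0],[0,0,0,0,0,0,0],[0,0,0,0,0,0,0]]'
python3 -c "
from h import *
goto([.5585,-.2529,.073])"
```

```text
time: 7.45
position: [0.569, -0.2815, 0.1296]
ee_rot: [0.414, -0.414, -0.573, 0.573]
ft_force: [0.1, 0.6, 1.3]
opening: 0.014
time: 8.07
position: [0.5614, -0.2584, 0.1301]
ee_rot: [-0.414, 0.414, 0.573, -0.573]
ft_force: [-0.3, -0.0, -0.1]
opening: -0.001
[ 0.5614 -0.2584  0.1301] q [-0.56  0.45 -0.05  1.07  0.   -0.88] x [-0.315  0.949 -0.   ] yaw 108.36 y [ 0.  0. -1.] op -0.0014478419037444743 shift/120 [0.051 0.476 0.008]
```

```bash
python3 -m pendant '[[0.05,0,0.008,0,0,0,0],[0,0.2,0,0,0,0,0],[0,0.2,0,0,0,0,0],[0,0.05,0,0,0,0,0],[0,0,0,0,0,0,0]]'
python3 -m pendant '[[0,0.03,0,0,0,0,0],[0,0.02,0,0,0,0,0],[0,0.02,0,0,0,0,0],[0,0,0,0,0,0,0],[0,0,0,0,0,0,0]]'
python3 -c "
from h import *
goto([.5585,-.2529,.0645])"
```

```text
time: 8.7
position: [0.5582, -0.2522, 0.0762]
ee_rot: [-0.414, 0.413, 0.574, -0.574]
ft_force: [0.9, -0.1, -0.3]
opening: -0.001
time: 9.32
position: [0.559, -0.2527, 0.0684]
ee_rot: [-0.413, 0.414, 0.574, -0.573]
ft_force: [1.7, 0.1, 4.1]
opening: 0.002
[ 0.559  -0.2527  0.0684] q [-0.56  0.49 -0.15  0.93  0.   -0.88] x [-0.316  0.949 -0.001] yaw 108.4 y [ 0.001 -0.001 -1.   ] op 0.0016062369578567488 shift/120 [0.    0.032 0.005]
```

Contact, with about 4 N as expected. Continue in small steps down to the hard stop.

```bash
python3 -m pendant '[[0,0.015,0,0,0,0,0],[0,0.015,0,0,0,0,0],[0,0,0,0,0,0,0],[0,0,0,0,0,0,0]]'
python3 -m pendant '[[0,0.008,0,0,0,0,0],[0,0,0,0,0,0,0],[0,0,0,0,0,0,0]]'
```

```text
time: 9.82
position: [0.559, -0.2527, 0.0649]
ee_rot: [-0.413, 0.414, 0.574, -0.573]
ft_force: [0.9, -1.2, 6.7]
opening: 0.003
time: 10.2
position: [0.559, -0.2527, 0.0648]
ee_rot: [-0.413, 0.414, 0.574, -0.573]
ft_force: [-0.4, 0.8, 12.0]
opening: -0.001
```

Hard stop reached: force rose to 12 N with no further travel, tip at 46 mm. Now lift and check.

```bash
python3 -m pendant '[[0,-0.15,0,0,0,0,0],[0,-0.4,0,0,0,0,0],[0,-0.4,0,0,0,0,0],[0,-0.4,0,0,0,0,0],[0,0,0,0,0,0,0]]'
python3 -m pendant '[[0.4,0,0.2,0,0,0,0],[0.4,0,0.2,0,0,0,0],[0.4,0,0.2,0,0,0,0],[0,0,0,0,0,0,0],[0,0,0,0,0,0,0]]'
python3 - <<'E'
from h import *
goto([.5585,-.2529,.2])
sw=np.array([.5585,-.2529]);d=np.array([.317,-.948])
for n in("side","top"):
    c=r.read_camera(n); P=pts(c,np.ones((420,560),bool))
    B=P[np.hypot(P[:,0]-sw[0],P[:,1]-sw[1])<.007]; print(n,"button z",len(B),np.median(B[:,2]) if len(B) else "")
    for t in("cat_tab","empty_tab"):
      for q in r.cut_out(n,t)[:1]:
        T=pts(c,q["region"]);F=T[(T[:,2]>.056)&(T[:,2]<.066)]
        s=(F[:,:2]-sw)@d; print(t,q["p"],len(F),np.percentile(s,[2,98]).round(4),np.median(T,0).round(3))
    if n=="side": cv2.imwrite("pics/5.png",c["frame"])
E
```

```text
time: 10.82
position: [0.5597, -0.2531, 0.229]
ee_rot: [-0.412, 0.416, 0.574, -0.573]
ft_force: [-0.3, -0.9, -0.0]
opening: -0.001
time: 11.45
position: [0.4444, -0.1383, 0.2245]
ee_rot: [0.414, -0.413, -0.574, 0.574]
ft_force: [-0.1, -1.1, -0.8]
opening: 0.002
[ 0.4444 -0.1383  0.2245] q [-0.47  0.11 -0.27  1.19 -0.   -0.8 ] x [-0.316  0.949  0.001] yaw 108.42 y [-0.001  0.    -1.   ] op 0.0016960576467640982 shift/120 [-1.206  0.203 -0.6  ]
side button z 61 0.046418806257010656
cat_tab 0.63 783 [0.0321 0.0704] [ 0.565 -0.304  0.063]
empty_tab 0.71 315 [-0.4637 -0.4144] [0.448 0.171 0.064]
top button z 49 0.045557721900061694
cat_tab 0.82 330 [0.0318 0.0696] [ 0.581 -0.293  0.061]
```

View pics/5.png

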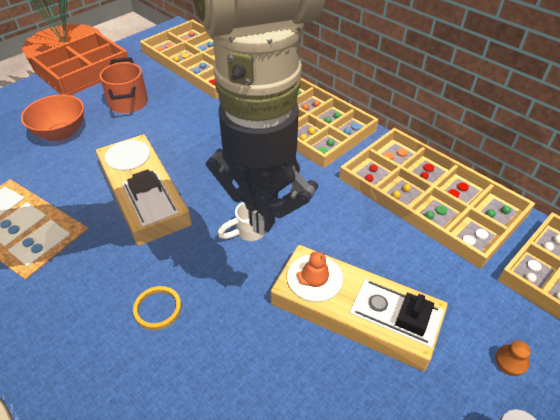

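The button at (378,302) is in, the tab at (415,313) is aside, the empty base's tab is unmoved, and the arm is clear in the air.

```bash
python3 -c "
from h import *
print(r.finish_job())"
```

```text
the job is handed in; nothing more can be done
None
```

I slid the cat base's lock tab aside, pressed its button in until it stopped, backed the arm away and handed the job in at about 11.5 s. No verdict is reported.

- **Tab:** last measured about 51–52 mm along its 55 mm track in both cameras. That is above the 45 mm needed but about 3 mm short of the end stop. I straddled the ridge with the fingers and dragged it instead of pinching it.
- **Button:** its top measured 45.6 mm (top camera) and 46.4 mm (side camera), so it is fully in. The force rose to 12 N at the hard stop.
- **Empty base:** the side camera put its tab at the same position as at the start. The top camera's network did not report that tab in the last check.
- **Arm:** it is clear of everything, with the gripper about 0.22 m above the table and only sensor noise on the wrist force.

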